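Shift the mixer drive into third

TASK

Put the gear lever of the bench mixer drive into third: with the fingertips push the black ball knob into the cross channel of the H-shaped gate, across to the right, then forward, away from the robot, fully home in the far right slot (three pips). Only push the knob, without forcing it, do not draw it up, do not let the lever into the near right slot (four pips) on the way, and leave the jar, the dish and the beaker where they stand. Finish with the hand clear of everything.

Things in the scene. Friction and masses are not known exactly. Their poses are not given: they have to be found in the camera images.
- selector: Gear selector fixed to the worktop: grey housing 90 (x) x 100 (y) mm on a 110 x 124 mm foot, bare steel gate plate on top at 80 mm; motor behind it to x = +129 mm, top 78 mm high. Origin on the worktop under the gate's middle; +x forward (away from the robot), +y left, z up; turned up to 0.3 rad.
- gate (a point): Middle of the H-shaped gate, on the plate's top; axes as selector. Two slots along x, 15 mm wide, centre lines y = +16.5 and -16.5 mm, x from -27 to +27 mm, joined at x = 0 by a cross channel along y, 15 mm wide. The tongues between the slots are solid: the lever crosses only with lever_fore within about 0.04 rad of 0. Black pips: 1 far left, 2 near left, 3 far right, 4 near right.
- knob (a point): Centre of the lever's black ball knob, 36 mm in diameter, on a 10 mm steel shaft. It lies 128 mm from the lever's pivot, which is 22 mm above the worktop under the gate's middle. In the selector's frame: x = 128 mm * sin(lever_fore), y = -128 mm * sin(lever_cross) * cos(lever_fore), z = 22 + 128 mm * cos(lever_fore) * cos(lever_cross).
- lever_cross (a joint): Sideways lean of the lever (rad): about -0.28 in the left lane, +0.28 in the right lane (knob at y about +36 and -36 mm); stops at -0.30 and +0.30. Starts in the left lane. No spring; friction holds the lever where it is left, about 2 N at the knob move it.
- lever_fore (a joint): Fore-and-aft lean (rad), positive = away from the robot; 0 = in the cross channel; stops at +0.36 (far slot end, knob at x = +45 mm) and -0.36 (near slot end). Starts anywhere along the left lane, near to far end. No spring, same friction, about 2 N at the knob.
- lever_lift (a joint): How far the lever is drawn up along its shaft (m): 0 at rest, up to 0.012; a spring holds it down (6 N to start, 12 N at 4 mm). Must stay below 0.004.
- slot_3 (a point): Middle of the lever's place in the far right slot, at its far end, on the top of the gate plate.
- microscope: Tall microscope fixed to the worktop, left of and beyond the selector, between the arm's start and the work: over 350 mm high, over the area from about y = 0 to y = +0.27 m; its eyepieces lean out toward the robot to about x = 0.53 m. Swing the arm round in front of it. Origin: its foot on the worktop.
- jar: Loose small white jar with a blue cap, 46 mm across, 70 mm high, left of the selector; origin at the centre of its underside.
- dish: Loose round flat dish with lid, 66 mm across, 6 mm high, left of the selector; origin at the centre of its underside.
- cup: Loose beaker, 57 mm across, 70 mm high, right of the selector; origin at the centre of its underside.

How it is judged:
By the outcome, as a careful person would: the job done as asked, in the order asked, and still so for the second after the job is handed in, with the robot touching nothing.
It also fails if it takes over 64 s, if anything falls off the work surface, if the arm or the gripper's body presses on something with over 40 N, if the wrist force passes 120 N, or if a joint passes its speed limit or range.

ROBOT

A 6-joint arm with a two-finger parallel gripper is mounted at the origin on a cart in front of the work surface, level with it; the furniture and walls round the work are solid. World frame = base frame: x ahead of the robot, y to its left, z up, the work surface at z = 0. Lengths are in m, angles in rad, forces in N, time in s.
With the tool pointing down it reaches from about 0.25 to 0.775 m from the base axis. Payload 4 kg.
Tool frame: the origin (TCP) lies at the very end of the fingers, on their centre line; the grasp point (between the pads) lies 19 mm behind it; z points along the fingers, y is the line along which they close (so a half turn about z gives the same grasp; the last joint's range is limited). The gripper opens to 85 mm and grips with 20 to 120 N. Pads are 22 mm wide; open, the fingers measure 114 mm over their backs; the gripper's body (76 mm by 85 mm) begins 54 mm behind the grasp point. The pads swing forward as they close: fully open they stand 13 mm farther back than shut.
Start: joints at [-0.103, 0.087, 1.371, -0, 1.684, -0.103], TCP at [0.55, -0, 0.231] pointing down, gripper open.
Joint ranges: [-3.1, 3.1], [-0.76, 2.03], [0.27, 2.55], [-1.08, 4.22], [0.17, 2.65], [-2.57, 2.57]. Speed limits (rad/s): [2.79, 2.79, 3.14, 3.14, 3.14, 3.14].

INTERFACE

Orientations are given as a rotation vector (axis times angle).
In Python, from cell import readout, eyes, sign_off gives the robot as it stands.
- The arm moves only by the tool step_arm, never from a script. Its argument "increments" is a list of rows, each a list of 4 numbers: the shift along the tool's x, y, z in cm, then the turn about the tool's z in rad. A call has 1 to 8 rows; each row shifts and turns the commanded pose from where the row before left it, along the tool's axes as they then stand; what a row does not reach is not made up. A row lasts 1/12 s, in which the tool goes at most 41.7 mm and 7.16 degrees, less where a joint would pass 70% of its speed; a pose out of reach is approached as far as the arm can. A call with a gripper value outside its range is refused whole. "jaw" is the finger opening in cm, from 0 to 8.54, set as the call begins (left out, the last holds). The fingers move at their own pace and stop on an object; "squeeze" is the grip in N (left out, the last holds). Time passes only in rows, so rows that do not move let the fingers close. It gives the time, the measured TCP pose, the force, the opening and the grip force at its end, in the units of the state.
- readout.sense(): the state, without advancing time (a new reading comes with each control period).
- eyes.get_image(name): name is "scene" or "side" or "wrist"; returns a dict with "color" (400x640x3 uint8, red, green, blue), "fx", "fy", "cx", "cy" (pixels), "world_from_camera" (4x4, takes a point from camera to world coordinates). Camera axes: x right, y down, z forward; pixel columns grow to the right and rows downward; lengths in m; the calibration is good to about 2 mm. A picture is of the moment at which its call begins. There is no depth.
- sign_off(): hands the job in; it is judged then, once.
The state is a dict: "t": time; "qpos": joint angles; "dq": joint speeds; "tau": joint torques, N m; "ee_pos": TCP position; "eef_rot": TCP orientation; "force": force on the tool from outside, world axes, zero at the start; "ft_torque": the same for the moment, N m; "finger_gap": opening from 0.0 (shut) to 1.0 (fully open); "grasp_force": force on a finger pad.
Only numpy, scipy, OpenCV 4.12 (cv2) and the standard library are available. Lean on these libraries where they do the work, as an engineer would, in place of code of your own. Each camera call takes 0.05 s, during which the arm holds its last target. There are 200 camera calls.

## Working session

There is one attempt and no reset: what is moved stays moved. The work goes in short steps, Python scripts to look and compute and a tool call to move; the robot and the scene stay as the last step left them, time stands still between calls to the robot, and variables do not carry over. Pictures are saved under pics/ and viewed, at most 10 in all, crops included, and the job is handed in when it is done.

Besides the shell and the picture viewer there is one more tool, called after "Call:" as name(argument=value, ...) on one line, values as JSON. step_arm: Moves the arm, as the interface text tells. Its arguments: {"type":"object","properties":{"increments":{"type":"array"},"jaw":{"type":"number"},"squeeze":{"type":"number"}},"required":["increments"]}

```bash
ls; mkdir -p pics; cat > h.py <<'E'
import numpy as np, cv2
from cell import readout, eyes, sign_off
def snap(n,f=None):
    im=eyes.get_image(n)
    if f: cv2.imwrite(f'pics/{f}.png',cv2.cvtColor(im['color'],cv2.COLOR_RGB2BGR))
    return im
def ray(im,u,v):
    T=np.array(im['world_from_camera']); d=T[:3,:3]@np.array([(u-im['cx'])/im['fx'],(v-im['cy'])/im['fy'],1]); return T[:3,3],d/np.linalg.norm(d)
def onz(im,u,v,z):
    o,d=ray(im,u,v); return o+d*(z-o[2])/d[2]
def tri(im1,p1,im2,p2):
    o1,d1=ray(im1,*p1);o2,d2=ray(im2,*p2)
    s=np.linalg.lstsq(np.stack([d1,-d2],1),o2-o1,rcond=None)[0]
    a=o1+s[0]*d1;b=o2+s[1]*d2
    return (a+b)/2,np.linalg.norm(a-b)
def proj(im,p):
    T=np.linalg.inv(np.array(im['world_from_camera'])); q=T[:3,:3]@np.asarray(p)+T[:3,3]
    return np.array([im['fx']*q[0]/q[2]+im['cx'],im['fy']*q[1]/q[2]+im['cy']])
E
python3 - <<'E'
from h import *
np.set_printoptions(precision=3,suppress=True)
for n in('scene','side'):
    im=snap(n,n+'0'); print(n,im['fx'],np.array(im['world_from_camera']))
print(readout.sense())
E
```

```text
pics
scene 421.3953922486447 [[ 0.604 -0.417  0.679  0.015]
 [-0.797 -0.296  0.527 -0.572]
 [-0.019 -0.859 -0.511  0.556]
 [ 0.     0.     0.     1.   ]]
side 393.14711395751647 [[ 0.964 -0.13   0.233  0.37 ]
 [-0.266 -0.406  0.874 -0.917]
 [-0.019 -0.905 -0.426  0.515]
 [ 0.     0.     0.     1.   ]]
{'t': 0.1, 'qpos': array([-0.103,  0.088,  1.372, -0.   ,  1.684, -0.103]), 'dq': array([ 0.   , -0.001, -0.005, -0.001, -0.001,  0.001]), 'tau': array([  0.003, -35.301, -31.422,  -0.   ,   0.008,  -0.   ]), 'ee_pos': array([0.55, 0.  , 0.23]), 'eef_rot': array([-2.22 , -2.22 ,  0.002]), 'force': array([-0.85 , -0.776,  0.857]), 'ft_torque': array([ 0.001,  0.025, -0.037]), 'grasp_force': 0.0, 'finger_gap': 1.0004601815411547}
```

View pics/scene0.png

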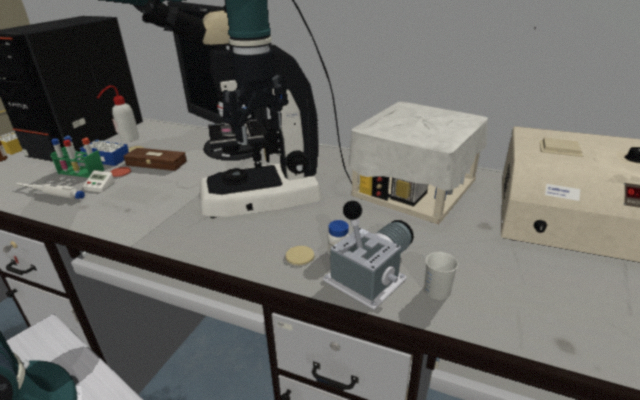

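View pics/side0.png

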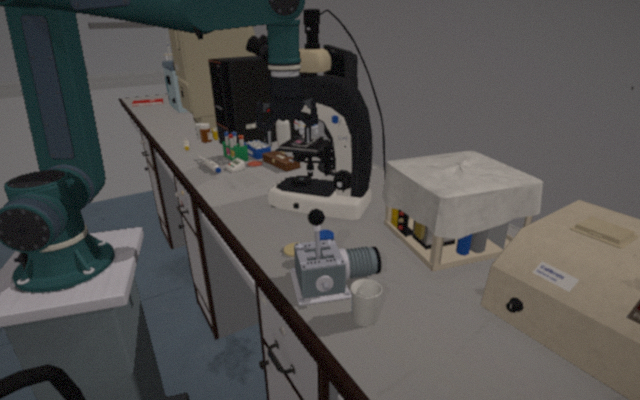

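The scene picture shows the knob at about (352,210), the selector housing at (368,262), the dish at (300,256), the jar at (339,235) and the beaker at (440,275). In the side picture the knob is at (316,217) and the beaker at (367,300). I'll zoom in on the selector and triangulate the knob.

```bash
python3 - <<'E'
from h import *
np.set_printoptions(precision=4,suppress=True)
P=[];I=[]
crops=[]
for n,c,box in(('scene',(352,210),(290,190,470,310)),('side',(316,217),(270,200,400,330))):
    im=snap(n); g=im['color'].max(2); m=(g<50).astype(np.uint8)
    k,l,s,ce=cv2.connectedComponentsWithStats(m); i=l[c[1],c[0]]; print(n,s[i],ce[i]); P.append(ce[i]);I.append(im)
    x0,y0,x1,y1=box; cr=cv2.cvtColor(im['color'][y0:y1,x0:x1],cv2.COLOR_RGB2BGR); crops.append(cv2.resize(cr,(395,int(395*(y1-y0)/(x1-x0))),interpolation=cv2.INTER_CUBIC))
print(tri(I[0],P[0],I[1],P[1]))
h=max(c.shape[0] for c in crops)
cv2.imwrite('pics/crop1.png',np.hstack([np.pad(c,((0,h-c.shape[0]),(0,0),(0,0))) for c in crops]))
E
```

```text
scene [344 201  17  18 251] [352.0159 209.749 ]
side [308 210  16  15 187] [315.6898 217.    ]
(array([ 0.5586, -0.2129,  0.1451]), np.float64(0.002097916414525187))
```

View pics/crop1.png

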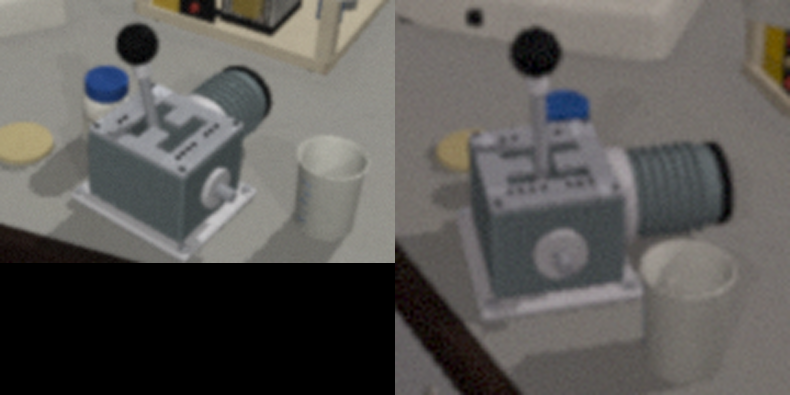

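The crops show the plate corners, the pips and the lever, which is in the left lane and close to the cross channel. Next I'll cast the plate corners onto z = 0.08.

```bash
cat >> h.py <<'E'
def fit2d(loc,w):
    loc=np.array(loc,float);w=np.array(w)[:,:2]
    A=loc-loc.mean(0);B=w-w.mean(0)
    th=np.arctan2((A[:,0]*B[:,1]-A[:,1]*B[:,0]).sum(),(A*B).sum())
    R=np.array([[np.cos(th),-np.sin(th)],[np.sin(th),np.cos(th)]])
    t=w.mean(0)-R@loc.mean(0)
    return th,t,np.linalg.norm((loc@R.T+t)-w,axis=1)
E
python3 - <<'E'
from h import *
np.set_printoptions(precision=4,suppress=True)
loc=np.array([(-45,50),(-45,-50),(45,-50),(45,50)])/1000
S=snap('scene');D=snap('side')
a=[(290+x/2.194,190+y/2.194) for x,y in((92,124),(183,174),(243,122),(155,87))]
b=[(270+x/3.038,200+y/3.038) for x,y in((77,135),(81,191),(228,183),(195,125))]
for im,p in((S,a),(D,b)):
    w=[onz(im,u,v,.08) for u,v in p]; print(np.array(w)[:,:2],fit2d(loc,w))
# loose things from masks
for n,im in(('scene',S),('side',D)):
    hsv=cv2.cvtColor(im['color'],cv2.COLOR_RGB2HSV)
    m=cv2.inRange(hsv,(105,120,50),(125,255,255))
    k,l,s,c=cv2.connectedComponentsWithStats(m)
    for i in range(1,k):
        if s[i][4]>40: print(n,'blue',s[i],onz(im,*c[i],.065))
    m=cv2.inRange(hsv,(15,60,100),(30,255,255)); k,l,s,c=cv2.connectedComponentsWithStats(m)
    for i in range(1,k):
        if s[i][4]>60: print(n,'dish',s[i],onz(im,*c[i],.004))
r=[(290+332/2.194,190+155/2.194)]; print('cup',onz(S,*r[0],.07)); print('cup',onz(D,270+294/3.038,200+263/3.038,.07))
E
```

```text
[[ 0.5158 -0.1981]
 [ 0.5056 -0.2938]
 [ 0.5922 -0.2997]
 [ 0.5922 -0.2117]] (np.float64(-0.08352369248424314), array([ 0.5515, -0.2509]), array([0.005 , 0.0044, 0.0047, 0.0108]))
[[ 0.516  -0.1993]
 [ 0.5026 -0.2697]
 [ 0.5976 -0.289 ]
 [ 0.6001 -0.2108]] (np.float64(-0.14009730815717183), array([ 0.5541, -0.2422]), array([0.0129, 0.0157, 0.0108, 0.0131]))
scene blue [ 51 138   8   7  41] [0.4638 0.8148 0.065 ]
scene blue [100 145  28  20 291] [0.5119 0.5569 0.065 ]
scene blue [ 76 191   8   7  45] [0.3457 0.4188 0.065 ]
scene blue [329 221  19  15 244] [ 0.5888 -0.1599  0.065 ]
scene dish [204  11  25  33 569] [2.423  2.3941 0.004 ]
scene dish [  0 138  23  17 235] [0.4115 1.0609 0.004 ]
scene dish [543 139  22  15  84] [ 1.4025 -0.3981  0.004 ]
scene dish [566 147  15   8  63] [ 1.4133 -0.4556  0.004 ]
scene dish [358 175  14  22 245] [ 0.8672 -0.0495  0.004 ]
scene dish [396 180  13  18 160] [ 0.911  -0.1398  0.004 ]
scene dish [286 246  28  19 422] [ 0.5328 -0.1     0.004 ]
side blue [248 145  22  14 130] [0.539  0.5432 0.065 ]
side blue [320 230  13  10 108] [ 0.5987 -0.1518  0.065 ]
side blue [457 235  15  20 197] [ 0.8741 -0.2858  0.065 ]
side dish [ 180   27   74   95 1882] [0.4891 5.1575 0.004 ]
side dish [299  49  31  23 612] [1.969  4.9358 0.004 ]
side dish [210 117   8  24  93] [0.39   1.1995 0.004 ]
side dish [389 208   9  22 106] [ 0.8449 -0.004   0.004 ]
side dish [ 571  216   67   33 1130] [ 1.3269 -0.2525  0.004 ]
side dish [284 243  11  14 112] [ 0.5214 -0.0928  0.004 ]
cup [ 0.6072 -0.3739  0.07  ]
cup [ 0.6117 -0.3694  0.07  ]
```

Call:
step_arm(increments=[[0,-2,0,0],[0,-2,0,0],[0,-2,0,0],[0,-2,0,0],[0,-2,0,0],[0,-2,0,0],[0,-2,0,0],[0,-2,0,0]], jaw=0, squeeze=30)

```text
t: 0.97
ee_pos: [0.389, 0.0001, 0.2313]
eef_rot: [2.221, 2.221, 0.0]
force: [-1.3, -0.3, 0.4]
finger_gap: -0.0
grasp_force: 0.0
```

Call:
step_arm(increments=[[-3,0,0,0],[-3,0,0,0],[-3,0,0,0],[-3,0,0,0],[-3,0,0,0],[-3,0,-1,0],[-3,0,-2,0],[-3,0,-3,0]])

```text
t: 1.63
ee_pos: [0.3886, -0.2401, 0.2886]
eef_rot: [-2.218, -2.217, 0.001]
force: [0.9, -0.7, 0.2]
finger_gap: 0.002
grasp_force: 0.0
```

```bash
python3 - <<'E'
from h import *
np.set_printoptions(precision=3,suppress=True)
im=snap('wrist','w1'); print(np.array(im['world_from_camera']),im['fx']); print(proj(im,[.5586,-.2129,.145]),proj(im,[.553,-.247,.08]));s=readout.sense();print(s['ee_pos'],s['eef_rot'],s['force'])
E
```

```text
[[ 1.     0.001 -0.006  0.389]
 [-0.001 -0.955 -0.297 -0.164]
 [-0.006  0.297 -0.955  0.432]
 [ 0.     0.     0.     1.   ]] 339.62333076672536
[518.119 150.197] [472.612 171.807]
[ 0.391 -0.247  0.296] [ 2.22   2.208 -0.005] [ 2.322 -4.836  5.088]
```

View pics/w1.png

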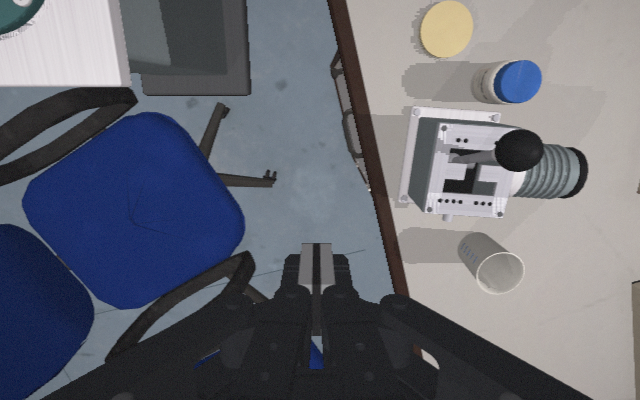

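The wrist picture shows the selector plate around (470,170), the knob at (519,151), the jar at (518,82), the dish at (446,28) and the beaker at (499,270). I'll move over the selector at a safe height for a better view.

Call:
step_arm(increments=[[0,2,0,0],[0,3,0,0],[0,3,0,0],[0,3,0,0],[0,2,0,0],[0,1,0,0],[0,0,0,0],[0,0,0,0]])

```text
t: 2.35
ee_pos: [0.5296, -0.2393, 0.2905]
eef_rot: [-2.22, -2.221, 0.001]
force: [0.4, -0.5, 0.1]
finger_gap: 0.003
grasp_force: 0.0
```

```bash
python3 - <<'E'
from h import *
np.set_printoptions(precision=3,suppress=True)
im=snap('wrist'); cr=cv2.cvtColor(im['color'],cv2.COLOR_RGB2BGR)[80:260,240:480]
cv2.imwrite('pics/w2.png',cv2.resize(cr,None,fx=3.3,fy=3.3,interpolation=cv2.INTER_CUBIC)); print(proj(im,[.5586,-.2129,.145]),proj(im,[.553,-.247,.08]));s=readout.sense();print(s['ee_pos'],s['eef_rot'],s['force'])
cv2.imwrite('pics/w2full.png',cv2.cvtColor(im['color'],cv2.COLOR_RGB2BGR)); np.save('w2T.npy',im['world_from_camera'])
E
```

```text
[350.541 150.131] [338.566 171.348]
[ 0.529 -0.239  0.291] [-2.222 -2.221  0.001] [-0.796  0.138 -0.026]
```

View pics/w2.png

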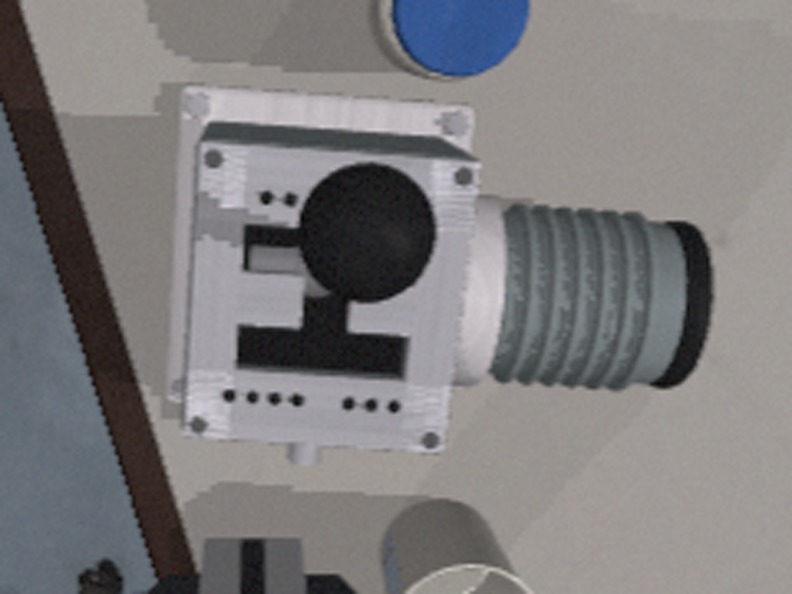

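The picture shows the plate corners (201,141), (184,437), (443,453) and (479,161), the screws, and the right slot from (237,346) to (406,357). The knob is at (368,232) in crop pixels.

```bash
python3 - <<'E'
from h import *
np.set_printoptions(precision=4,suppress=True)
im=snap('wrist')
f=lambda p:(240+(p[0]+.5)/3.3-.5,80+(p[1]+.5)/3.3-.5)
c=[(201,141),(184,437),(443,453),(479,161)]
loc=np.array([(-45,50),(-45,-50),(45,-50),(45,50)])/1000
w=[onz(im,*f(p),.08) for p in c]; th,t,r=fit2d(loc,w); print('corners',th,t,r)
c2=[(213,158),(198,425),(431,440),(464,176)]
w=np.array([onz(im,*f(p),.08) for p in c2]); print('screws mid',w.mean(0)[:2]); d=w[2]-w[1]+w[3]-w[0];print(np.arctan2(d[1],d[0]))
sl=[(238,325),(237,366),(405,377),(407,337)]
w=np.array([onz(im,*f(p),.08) for p in sl]);l2=np.array([(-27,-9),(-27,-24),(27,-24),(27,-9)])/1000
th2,t2,r2=fit2d(l2,w); print('slot',th2,t2,r2)
g=im['color'].max(2); m=(g<50).astype(np.uint8)
cs,_=cv2.findContours(cv2.morphologyEx(m,cv2.MORPH_OPEN,np.ones((13,13),np.uint8)),cv2.RETR_EXTERNAL,cv2.CHAIN_APPROX_NONE)
u,v=f((368,232))
for k in cs:
    (cx,cy),rr=cv2.minEnclosingCircle(k)
    if np.hypot(cx-u,cy-v)<15: print('knob',cx,cy,rr); u,v=cx,cy
for t0,a in((t,th),(t2,th2)):
    p=onz(im,u,v,.145)[:2]; R=np.array([[np.cos(a),-np.sin(a)],[np.sin(a),np.cos(a)]]); q=R.T@(p-t0); print(p,q)
E
```

```text
corners -0.06830022065763841 [ 0.5528 -0.2478] [0.0019 0.0016 0.0018 0.0021]
screws mid [ 0.5528 -0.248 ]
-0.06946215179332131
slot -0.06717488346149429 [ 0.5527 -0.2473] [0.0011 0.0008 0.0013 0.0008]
knob 351.1033020019531 150.9668426513672 21.548622131347656
[ 0.5589 -0.2139] [0.0037 0.0342]
[ 0.5589 -0.2139] [0.0039 0.0337]
```

```bash
cat >> h.py <<'E'
TH=-.068;C=np.array([.5528,-.2477]);RS=np.array([[np.cos(TH),-np.sin(TH)],[np.sin(TH),np.cos(TH)]])
def W(x,y,z): return np.r_[C+RS@np.array([x,y])/1000,z/1000]
def L(p): return np.r_[RS.T@(np.asarray(p)[:2]-C)*1000,p[2]*1000]
E
python3 - <<'E'
from h import *
np.set_printoptions(precision=1,suppress=True)
im=snap('wrist');S=snap('scene');D=snap('side')
for f in(-.03,0,.03):
  for z in (60,80,100,127):
    k=(z-22)/(np.cos(f)*np.cos(.28)); p=W(k*np.sin(f),k*np.sin(.28)*np.cos(f),z)
    a=proj(im,p); print(f,z,(a-[240,80])*3.3,(proj(S,p)-[290,190])*2.194,(proj(D,p)-[270,200])*3.038+[395,0])
E
```

```text
-0.03 60 [321.1 256.3] [153.6 137.5] [536.1 178.3]
-0.03 80 [324.3 250.7] [148.3 116.6] [533.  149.5]
-0.03 100 [328.  244.4] [142.9  95.2] [529.9 120.5]
-0.03 127 [333.7 234.4] [135.5  65.8] [525.7  80.9]
0 60 [324.6 256.6] [154.4 136.9] [537.8 178.1]
0 80 [330.  251.1] [149.6 115.6] [535.6 149.2]
0 100 [336.  244.9] [144.7  93.9] [533.4 120.1]
0 127 [345.5 235.2] [137.9  64.1] [530.4  80.4]
0.03 60 [328.1 256.8] [155.3 136.2] [539.4 177.9]
0.03 80 [335.6 251.5] [150.9 114.6] [538.1 148.9]
0.03 100 [344.1 245.4] [146.4  92.7] [536.8 119.6]
0.03 127 [357.3 236. ] [140.3  62.4] [535.1  79.8]
```

The lever stands almost in the cross channel (fore about +0.03), so I'll first nudge it back toward 0 from the far side. I'll align the tool with the selector, move in beyond the knob and descend.

Call:
step_arm(increments=[[0,0,0,0.068],[0.5,1.2,0,0],[0.5,1.5,0,0],[0.5,1.5,0,0],[0.5,1.5,0,0],[0.5,1.0,0,0],[0.2,0.5,0,0],[0,0,0,0]])

```text
t: 3.27
ee_pos: [0.604, -0.217, 0.2905]
eef_rot: [-2.295, -2.145, 0.0]
force: [-0.8, 0.7, -0.0]
finger_gap: 0.001
grasp_force: 0.0
```

Call:
step_arm(increments=[[0,0,1,0],[0,0,2.5,0],[0,0,3,0],[0,0,3,0],[0,0,3,0],[0,0,2.5,0],[0,0,1,0],[0,0,0,0]])

```text
t: 3.93
ee_pos: [0.6009, -0.2168, 0.1266]
eef_rot: [-2.291, -2.139, 0.005]
force: [-0.4, -0.4, 0.4]
finger_gap: 0.002
grasp_force: 0.0
```

```bash
cat >> h.py <<'E'
def state():
    s=readout.sense(); print('tcp local',L(s['ee_pos']),'rot',s['eef_rot'],'F',s['force'],'t',s['t'])
def knob(n,near,f=None,rad=25):
    im=snap(n,f); u,v=proj(im,near); m=(im['color'].max(2)<50).astype(np.uint8)
    k,l,s,c=cv2.connectedComponentsWithStats(m)
    for i in range(1,k):
        if s[i][4]>80 and np.hypot(*(c[i]-[u,v]))<rad: print(n,s[i],c[i],'exp',u,v)
    return im
E
python3 - <<'E'
from h import *
np.set_printoptions(precision=2,suppress=True)
state()
k=W(3.8,34,145)
for n in('scene','side','wrist'): knob(n,k,n+'3')
a,b,c=[cv2.imread(f'pics/{n}3.png') for n in('scene','side','wrist')]
cv2.imwrite('pics/m3.png',np.hstack([cv2.resize(x,(390,390),interpolation=cv2.INTER_CUBIC) for x in(a[150:280,290:420],c[60:320,210:470])]))
E
```

```text
tcp local [ 45.92  34.07 126.6 ] rot [-2.29 -2.14  0.  ] F [-0.42 -0.44  0.38] t 3.9333
side [308 210  16  15 185] [315.81 217.04] exp 315.8261800133324 217.7499211626079
```

View pics/m3.png

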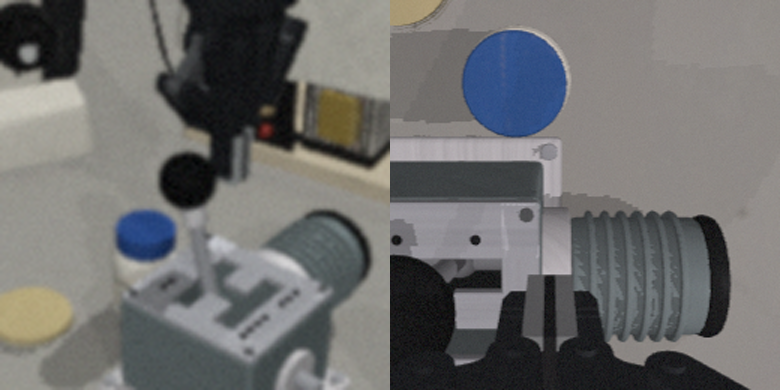

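The fingertips stand beyond the knob, with a clear gap and nothing touching. The thin tip section is about 14 mm thick. I'll raise slightly and creep back toward the robot.

Call:
step_arm(increments=[[0,0,-0.8,0],[0,-0.5,0,0],[0,-0.5,0,0],[0,-0.4,0,0],[0,-0.1,0,0],[0,0,0,0],[0,0,0,0]])

```text
t: 4.67
ee_pos: [0.5889, -0.2165, 0.1392]
eef_rot: [2.295, 2.144, 0.001]
force: [1.1, 0.1, 0.9]
finger_gap: 0.002
grasp_force: 0.5
```

Call:
step_arm(increments=[[0,-0.1,0,0],[0,-0.1,0,0],[0,0,0,0],[0,0,0,0]])

```text
t: 5.0
ee_pos: [0.5871, -0.2163, 0.1392]
eef_rot: [2.295, 2.144, 0.001]
force: [2.4, 0.1, 2.1]
finger_gap: 0.001
grasp_force: 1.2
```

```bash
python3 - <<'E'
from h import *
np.set_printoptions(precision=2,suppress=True)
state()
k=W(3.8,34,145)
I={}
for n in('scene','side','wrist'): knob(n,k,n+'4')
E
```

```text
tcp local [ 32.13  33.69 139.17] rot [2.29 2.14 0.  ] F [2.36 0.13 2.05] t 5.0
```

Call:
step_arm(increments=[[0,-0.1,0,0],[0,-0.1,0,0],[0,-0.1,0,0],[0,0,0,0],[0,0,0,0]])

```text
t: 5.57
ee_pos: [0.5835, -0.2161, 0.1387]
eef_rot: [-2.296, -2.144, 0.0]
force: [1.8, 0.2, 1.1]
finger_gap: -0.006
grasp_force: 1.0
```

Call:
step_arm(increments=[[0,0.5,0,0],[0,1,0,0],[0,0,0,0],[0,0,0,0]])

```text
t: 5.9
ee_pos: [0.5982, -0.2169, 0.1376]
eef_rot: [-2.294, -2.143, 0.002]
force: [-0.1, 0.8, 0.3]
finger_gap: -0.0
grasp_force: 0.0
```

```bash
python3 - <<'E'
from h import *
np.set_printoptions(precision=2,suppress=True)
state()
k=W(0,34,145)
for n in('scene','side','wrist'): knob(n,k,n+'5')
im=snap('side'); 
for x in(-4,0,4): print(x,proj(im,W(x,35,145)))
E
```

```text
tcp local [ 43.2   33.81 137.63] rot [-2.29 -2.14  0.  ] F [-0.09  0.82  0.3 ] t 5.9
scene [342 202  18  19 256] [350.33 211.05] exp 351.34011446097395 210.2142008930422
side [306 210  16  15 190] [313.46 217.17] exp 314.0319628722186 217.9463316510708
-4 [312.05 217.94]
0 [313.94 217.73]
4 [315.82 217.53]
```

The side view shows the knob moved back about 5 mm, so it is now at x ≈ -1 mm (fore ≈ -0.01), centred in the channel. Next I'll go over to its left side.

Call:
step_arm(increments=[[0,0,-2.5,0],[0,0,-3,0],[1,-1,0,0],[1.3,-1.3,0,0],[1.3,-1.3,0,0],[1,-0.7,0,0],[0,0,0,0],[0,0,0,0]])

```text
t: 6.77
ee_pos: [0.5589, -0.1681, 0.1941]
eef_rot: [2.294, 2.145, 0.0]
force: [0.6, 0.5, -0.1]
finger_gap: 0.001
grasp_force: 0.0
```

Call:
step_arm(increments=[[0,0,1.2,0],[0,0,2,0],[0,0,2,0],[0,0,1,0],[0,0,0,0],[0,0,0,0]])

```text
t: 7.27
ee_pos: [0.5587, -0.1685, 0.1306]
eef_rot: [-2.295, -2.143, 0.001]
force: [0.6, -0.6, -0.2]
finger_gap: -0.001
grasp_force: 0.0
```

Call:
step_arm(increments=[[-0.4,0,0,0],[-0.4,0,0,0],[-0.3,0,0,0],[-0.2,0,0,0],[-0.2,0,0,0],[0,0,0,0],[0,0,0,0]])

```text
t: 7.85
ee_pos: [0.558, -0.1834, 0.1321]
eef_rot: [2.296, 2.144, 0.0]
force: [0.7, 0.4, -0.0]
finger_gap: -0.004
grasp_force: 0.0
```

```bash
python3 - <<'E'
from h import *
np.set_printoptions(precision=2,suppress=True)
state()
k=W(0,34,145)
for n in('scene','side','wrist'): knob(n,k,n+'6')
E
```

```text
tcp local [  0.79  64.52 132.06] rot [2.3  2.14 0.  ] F [ 0.69  0.38 -0.03] t 7.85
scene [341 202  19  19 263] [350.05 210.92] exp 351.34011446097395 210.2142008930422
```

Call:
step_arm(increments=[[-0.3,0,0,0],[-0.4,0,0,0],[-0.5,0,0,0],[-0.5,0,0,0],[-0.5,0,0,0],[-0.5,0,0,0],[-0.3,0,0,0],[0,0,0,0]])

```text
t: 8.67
ee_pos: [0.5557, -0.2143, 0.1317]
eef_rot: [2.297, 2.143, -0.001]
force: [-0.4, 0.8, 0.8]
finger_gap: -0.002
grasp_force: 0.4
```

```bash
python3 - <<'E'
from h import *
np.set_printoptions(precision=2,suppress=True)
state()
k=W(0,4,150)
a=[knob(n,k,n+'7') for n in('scene','side')]
q=[cv2.imread(f'pics/{n}7.png') for n in('scene','side')]
cv2.imwrite('pics/m7.png',np.hstack([cv2.resize(x,(390,390),interpolation=cv2.INTER_CUBIC) for x in(q[0][160:290,290:420],q[1][180:310,260:390])]))
E
```

```text
tcp local [  0.64  33.53 131.69] rot [ 2.3   2.14 -0.  ] F [-0.41  0.76  0.83] t 8.6667
scene [354 206  20  18 276] [363.74 214.43] exp 364.7753824641146 213.5832898316873
```

View pics/m7.png

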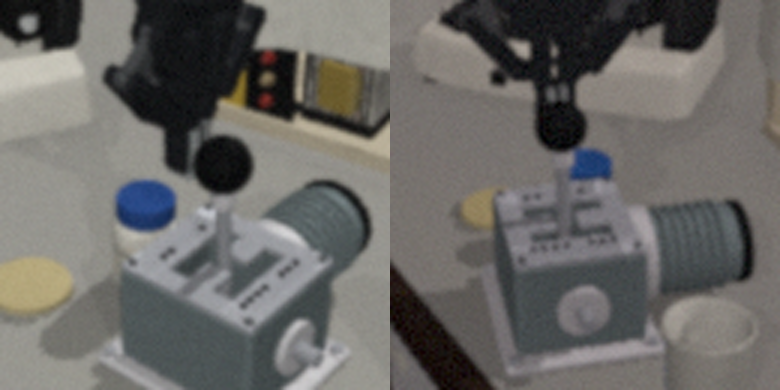

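The knob is midway across and the shaft is in the cross channel, with the knob at scene crop (222,163). I'll carry on to the right lane.

Call:
step_arm(increments=[[-0.3,0,0,0],[-0.5,0,0,0],[-0.6,0.05,0,0],[-0.6,0.05,0,0],[-0.6,0.05,0,0],[-0.5,0.05,0,0],[-0.3,0,0,0],[0,0,0,0]])

```text
t: 9.43
ee_pos: [0.5552, -0.2482, 0.1313]
eef_rot: [-2.297, -2.143, 0.001]
force: [0.0, -0.3, 0.4]
finger_gap: -0.001
grasp_force: 0.2
```

Call:
step_arm(increments=[[-0.2,0,0,0],[-0.2,0,0,0],[-0.1,0,0,0],[0,0,0,0],[0,0,0,0]])

```text
t: 9.85
ee_pos: [0.5553, -0.2522, 0.1318]
eef_rot: [2.295, 2.145, 0.0]
force: [-0.6, 1.0, -1.5]
finger_gap: 0.005
grasp_force: 0.6
```

```bash
python3 - <<'E'
from h import *
np.set_printoptions(precision=2,suppress=True)
state()
k=W(0,-35,145)
a=[knob(n,k,n+'8') for n in('scene','side')]
for p in((4,-35,145),(-4,-35,145),(0,-31,146),(0,-38,144)): print(p,proj(a[0],W(*p)),proj(a[1],W(*p)))
E
```

```text
tcp local [  2.79  -4.3  131.79] rot [2.3  2.14 0.  ] F [-0.56  1.04 -1.51] t 9.85
scene [372 215  21  19 305] [381.48 224.25] exp 382.9923981601046 223.81218151281385
(4, -35, 145) [384.31 222.81] [323.2  233.57]
(-4, -35, 145) [381.67 224.83] [319.13 234.05]
(0, -31, 146) [381.09 222.5 ] [320.71 232.37]
(0, -38, 144) [384.42 224.92] [321.51 235.02]
```

Call:
step_arm(increments=[[-0.1,0,0,0],[-0.1,0,0,0],[0,0,0,0],[0,0,0,0]])

```text
t: 10.28
ee_pos: [0.5551, -0.2543, 0.1318]
eef_rot: [2.296, 2.144, 0.0]
force: [0.9, 2.3, -1.4]
finger_gap: 0.001
grasp_force: 0.7
```

Call:
step_arm(increments=[[0.5,0,0,0],[1,0,0,0],[0.5,0,-1,0],[0,0,-3,0],[0,0,-3,0],[0,0,0,0],[0,0,0,0]])

```text
t: 10.87
ee_pos: [0.558, -0.2344, 0.2063]
eef_rot: [2.289, 2.14, 0.004]
force: [-0.5, 0.2, -0.3]
finger_gap: 0.006
grasp_force: 0.0
```

```bash
python3 - <<'E'
from h import *
np.set_printoptions(precision=2,suppress=True)
state()
k=W(0,-35,145)
a=[knob(n,k,n+'9') for n in('scene','side','wrist')]
for p in((4,-35,145),(-4,-35,145),(0,-31,146),(0,-38,144)): print(p,proj(a[0],W(*p)),proj(a[1],W(*p)))
E
```

```text
tcp local [  4.32  13.58 206.33] rot [2.29 2.14 0.  ] F [-0.52  0.22 -0.32] t 10.8667
scene [373 216  20  19 301] [382.55 225.01] exp 382.9923981601046 223.81218151281385
side [313 225  17  18 228] [320.64 233.12] exp 321.1659231291651 233.81125687663925
(4, -35, 145) [384.31 222.81] [323.2  233.57]
(-4, -35, 145) [381.67 224.83] [319.13 234.05]
(0, -31, 146) [381.09 222.5 ] [320.71 232.37]
(0, -38, 144) [384.42 224.92] [321.51 235.02]
```

Triangulation puts the knob at about x = -1, y = -36 mm, in the right lane at fore ≈ 0. Now I'll go behind it on the near side and push forward.

Call:
step_arm(increments=[[-0.5,-0.8,0,0],[-1,-1.2,0,0],[-1.2,-1.2,0,0],[-1.2,-1.2,0,0],[-1,-1,0,0],[0,0,0,0],[0,0,0,0]])

```text
t: 11.6
ee_pos: [0.4983, -0.2801, 0.2016]
eef_rot: [-2.298, -2.142, -0.001]
force: [-0.5, 0.4, 0.1]
finger_gap: 0.001
grasp_force: 0.0
```

Call:
step_arm(increments=[[0,0,1,0],[0,0,2,0],[0,0,2,0],[0,0,2,0],[0,0,1,0],[0,0,0,0],[0,0,0,0]])

```text
t: 12.18
ee_pos: [0.4993, -0.2789, 0.1211]
eef_rot: [-2.294, -2.145, 0.0]
force: [1.1, -0.2, 0.1]
finger_gap: 0.002
grasp_force: 0.0
```

Call:
step_arm(increments=[[0,0.4,0,0],[0,0.4,0,0],[0,0.3,0,0],[0,0.3,0,0],[0,0.3,0,0],[0,0,0,0],[0,0,0,0]])

```text
t: 12.77
ee_pos: [0.5164, -0.2807, 0.1219]
eef_rot: [2.295, 2.145, 0.0]
force: [0.3, -0.1, 0.0]
finger_gap: 0.001
grasp_force: 0.0
```

```bash
python3 - <<'E'
from h import *
np.set_printoptions(precision=2,suppress=True)
state()
k=W(0,-35,145)
a=[knob(n,k,n+'10') for n in('scene','side','wrist')]
E
```

```text
tcp local [-34.09 -35.36 121.86] rot [2.3  2.14 0.  ] F [ 0.33 -0.07  0.02] t 12.7667
```

Now I'll push forward in steady, small increments, about 45 mm in stages.

Call:
step_arm(increments=[[0,0.3,0,0],[0,0.4,0,0],[0,0.4,0,0],[0,0.4,0,0],[0,0.3,0,0],[0,0.2,0,0],[0,0,0,0]])

```text
t: 13.5
ee_pos: [0.5361, -0.2825, 0.1219]
eef_rot: [2.296, 2.144, -0.002]
force: [-3.1, -1.8, 2.2]
finger_gap: 0.001
grasp_force: 1.6
```

Call:
step_arm(increments=[[0,0.3,0,0],[0,0.4,0,0],[0,0.4,0,0],[0,0.3,0,0],[0,0.2,0,0],[0,0,0,0]])

```text
t: 14.0
ee_pos: [0.5529, -0.2825, 0.1213]
eef_rot: [-2.295, -2.145, -0.003]
force: [-0.1, -0.4, -0.1]
finger_gap: 0.0
grasp_force: 0.2
```

```bash
python3 - <<'E'
from h import *
np.set_printoptions(precision=2,suppress=True)
state()
q=[]
for n in('scene','side'): q.append(cv2.cvtColor(snap(n)['color'],cv2.COLOR_RGB2BGR))
cv2.imwrite('pics/m11.png',np.hstack([cv2.resize(x,(390,390),interpolation=cv2.INTER_CUBIC) for x in(q[0][180:310,310:440],q[1][180:310,260:390])]))
E
```

```text
tcp local [  2.51 -34.68 121.31] rot [-2.29 -2.15 -0.  ] F [-0.08 -0.36 -0.06] t 14.0
```

View pics/m11.png

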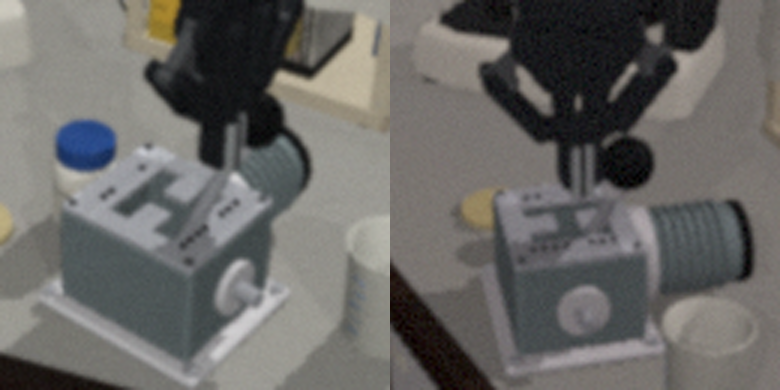

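The lever has entered the far right slot, with the knob ahead of the fingers at side crop (630,162). I'll continue gently to the stop.

Call:
step_arm(increments=[[0,0.2,0,0],[0,0.2,0,0],[0,0.2,0,0],[0,0.1,0,0],[0,0,0,0],[0,0,0,0]])

```text
t: 14.6
ee_pos: [0.5593, -0.2835, 0.1217]
eef_rot: [2.295, 2.145, 0.0]
force: [-1.6, 1.1, -0.8]
finger_gap: 0.002
grasp_force: 0.8
```

Call:
step_arm(increments=[[0,0.1,0,0],[0,0.1,0,0],[0,0.1,0,0],[0,0,0,0],[0,0,0,0]])

```text
t: 15.02
ee_pos: [0.5624, -0.284, 0.122]
eef_rot: [2.295, 2.144, 0.0]
force: [-1.8, 0.7, -2.3]
finger_gap: -0.005
grasp_force: 0.8
```

```bash
python3 - <<'E'
from h import *
np.set_printoptions(precision=2,suppress=True)
state()
k=W(42,-34,138)
a=[knob(n,k,n+'12') for n in('scene','side')]
for p in((36,-34,140),(40,-34,138),(45,-34,137)): print(p,proj(a[0],W(*p)),proj(a[1],W(*p)))
E
```

```text
tcp local [ 12.04 -35.54 121.97] rot [2.3  2.14 0.  ] F [-1.79  0.75 -2.34] t 15.0167
(36, -34, 140) [393.83 217.16] [339.2 233.7]
(40, -34, 138) [394.98 217.14] [341.18 234.36]
(45, -34, 137) [396.47 216.43] [343.66 234.52]
```

Call:
step_arm(increments=[[0,0.1,0,0],[0,0.1,0,0],[0,0,0,0],[0,0,0,0]])

```text
t: 15.45
ee_pos: [0.5642, -0.284, 0.1218]
eef_rot: [2.295, 2.144, 0.0]
force: [-1.3, 1.4, -1.5]
finger_gap: -0.001
grasp_force: 0.9
```

Call:
step_arm(increments=[[0,0.1,0,0],[0,0.1,0,0],[0,0,0,0],[0,0,0,0]])

```text
t: 15.78
ee_pos: [0.5658, -0.2839, 0.1215]
eef_rot: [-2.295, -2.144, 0.001]
force: [-3.7, 0.7, -2.1]
finger_gap: -0.0
grasp_force: 1.6
```

Call:
step_arm(increments=[[0,0.1,0,0],[0,0,0,0],[0,0,0,0]])

```text
t: 16.03
ee_pos: [0.5665, -0.284, 0.1213]
eef_rot: [-2.295, -2.144, 0.001]
force: [-4.8, 0.7, -2.4]
finger_gap: 0.0
grasp_force: 2.4
```

Call:
step_arm(increments=[[0,0.1,0,0],[0,0,0,0],[0,0,0,0]])

```text
t: 16.28
ee_pos: [0.5672, -0.284, 0.1212]
eef_rot: [-2.294, -2.143, 0.002]
force: [-4.9, 0.4, -2.0]
finger_gap: -0.0
grasp_force: 2.9
```

Call:
step_arm(increments=[[0,0.1,0,0],[0,0,0,0],[0,0,0,0]])

```text
t: 16.53
ee_pos: [0.5679, -0.284, 0.121]
eef_rot: [-2.294, -2.142, 0.002]
force: [-6.7, 0.8, -3.2]
finger_gap: 0.003
grasp_force: 3.1
```

The force is rising steadily, so the lever appears to be at the stop. I'll back off and check.

Call:
step_arm(increments=[[0,-0.5,0,0],[0,-1.5,0,0],[0,-2.5,0,0],[0,-2.5,0,0],[0,-2,-2,0],[0,0,-3,0],[0,0,-3,0],[0,0,0,0]])

```text
t: 17.2
ee_pos: [0.4832, -0.2805, 0.2115]
eef_rot: [2.281, 2.131, 0.008]
force: [0.5, -0.2, 1.8]
finger_gap: 0.004
grasp_force: 0.0
```

```bash
python3 - <<'E'
from h import *
np.set_printoptions(precision=2,suppress=True)
state()
k=W(42,-34,138)
a=[knob(n,k,n+'13') for n in('scene','side','wrist')]
for p in((36,-34,140),(40,-34,138),(45,-34,137)): print(p,[proj(x,W(*p)) for x in a])
q=[cv2.imread(f'pics/{n}13.png') for n in('scene','wrist')]
cv2.imwrite('pics/m13.png',np.hstack([cv2.resize(x,(390,390),interpolation=cv2.INTER_CUBIC) for x in(q[0][180:310,310:440],q[1][80:275,330:525])]))
E
```

```text
tcp local [-67.22 -37.46 211.53] rot [2.28 2.13 0.01] F [ 0.53 -0.15  1.78] t 17.2
scene [389 209  24  30 298] [398.8  219.26] exp 395.5937312625669 216.66759066128088
side [337 227  17  17 221] [344.6  234.67] exp 342.1785007019827 234.24552091723027
wrist [ 460  182   59   53 2422] [488.44 207.95] exp 483.70273136968194 206.22530789571297
(36, -34, 140) [array([393.83, 217.16]), array([339.2, 233.7]), array([476.02, 207.27])]
(40, -34, 138) [array([394.98, 217.14]), array([341.18, 234.36]), array([480.68, 206.23])]
(45, -34, 137) [array([396.47, 216.43]), array([343.66, 234.52]), array([487.49, 205.71])]
```

View pics/m13.png

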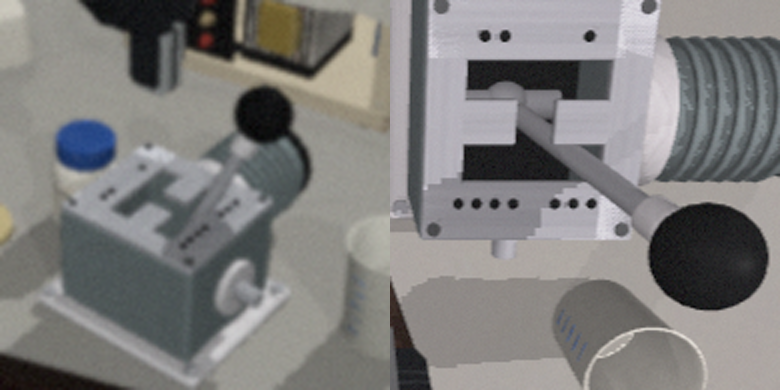

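The lever lies in the far right slot. The knob measures x ≈ 46 mm (the stop is at 45), and the jar, dish and beaker haven't moved. I'll back away and hand in.

Call:
step_arm(increments=[[0,-1.5,-1,0],[0,-2,-1,0],[0,-1.5,0,0],[0,0,0,0],[0,0,0,0],[0,0,0,0],[0,0,0,0]])

```text
t: 17.93
ee_pos: [0.4299, -0.2745, 0.2208]
eef_rot: [-2.294, -2.144, -0.001]
force: [-0.4, 0.4, 0.2]
finger_gap: -0.0
grasp_force: 0.0
```

```bash
python3 - <<'E'
from h import *
state(); knob('side',W(45,-34,137)); print(sign_off())
E
```

```text
tcp local [-120.74501404  -35.11313249  220.75548538] rot [-2.29421926e+00 -2.14449027e+00 -5.41511624e-04] F [-0.37180374  0.38985025  0.17254547] t 17.9333
side [337 227  17  17 220] [344.62727273 234.64545455] exp 343.66256569930243 234.51781146983657
the job is handed in; nothing more can be done
None
```

The gear lever is in third, fully home in the far right slot as measured in the last pictures; the hand is clear, the loose items were left untouched, and the job was handed in at about 18 s.

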